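# Reseat the staining vessels in their holders

## Task

The four staining vessels have been put back in the wrong bottle holders: two are perched on the rims of holders they do not fit, and two rattle about in holders too big for them. Change them round so that each vessel stands upright and fully down in the one holder made for its size and shape; the empty steel drip tray is free for setting one vessel aside meanwhile. Do not let any vessel topple over.

Things in the scene. Friction and masses are not known exactly. Their poses are not given: they have to be found in the camera images.
- small_jar: the smallest screw-lid jar, white with a round red lid, 54 mm high, 51 mm across the lid, foot 48 mm across; lid fixed. Its holder is holder_small. Starts standing in holder_oblong. Origin: centre of its underside; z up.
- bottle: white round reagent bottle with a narrow neck and a black cap, the tallest vessel, 106 mm high; body 56 mm across from the bottom up to 70 mm above it. Its holder is holder_medium. Starts standing loosely in holder_large. Origin: centre of its underside; z up.
- large_jar: the big screw-lid jar, white with a round yellow lid, 75 mm high, 65 mm across the lid (the top 15 mm), foot 62 mm across; lid fixed. Its holder is holder_large. Starts perched on the rim of holder_small. Origin: centre of its underside; z up.
- glass_jar: clear glass open-topped oblong staining jar, 58 mm (its x) by 44 mm (its y), 75 mm high. Its holder is holder_oblong, with x along x either way round. Starts perched on the rim of holder_medium. Origin: centre of its underside; z up.
- holder_small: the smallest of the three round holders: heavy grey plastic bottle holder that does not move, 23 mm high; its well has an inner floor 5 mm above the bench, so is 18 mm deep. Origin: centre of its underside on the bench, z up. Round well 54 mm across, 68 mm over the rim, foot 78 mm.
- holder_medium: the middle one of the three round holders: heavy grey plastic bottle holder that does not move, 23 mm high; its well has an inner floor 5 mm above the bench, so is 18 mm deep. Origin: centre of its underside on the bench, z up. Round well 61 mm across, 75 mm over the rim, foot 86 mm.
- holder_large: the largest of the three round holders: heavy grey plastic bottle holder that does not move, 23 mm high; its well has an inner floor 5 mm above the bench, so is 18 mm deep. Origin: centre of its underside on the bench, z up. Round well 70 mm across, 84 mm over the rim, foot 94 mm.
- holder_oblong: the holder with an oblong well: heavy grey plastic bottle holder that does not move, 23 mm high; its well has an inner floor 5 mm above the bench, so is 18 mm deep. Origin: centre of its underside on the bench, z up. Well 68 mm along its x by 53 mm along its y; foot 92 by 77 mm.
- drip_tray: round shallow steel drip tray, 110 mm across, fixed, empty at the start; flat floor 94 mm across 3 mm above the bench, lip 7 mm high. Origin: centre of its underside; z up. (Beware: the big white machine at the right has a round lid 280 to 410 mm above the bench, 0.6 m from the base axis at the nearest; swing past it to and from the work with the arm drawn in to 0.4 m.)
Mind the look-alikes: they are no part of the job. Leave any black or purple look-alike of the small_jar alone.

How it is judged:
By the outcome, as a careful person would: the job done as asked, in the order asked, and still so for the second after the job is handed in, with the robot touching nothing.
It also fails if it takes over 128 s, if anything falls off the work surface, if the arm or the gripper's body presses on something with over 40 N, if the wrist force passes 120 N, or if a joint passes its speed limit or range.

## Robot

A 7-joint arm with a two-finger parallel gripper is mounted at the origin on a cart in front of the work surface, level with it; the furniture and walls round the work are solid. World frame = base frame: x ahead of the robot, y to its left, z up, the work surface at z = 0. Lengths are in m, angles in rad, forces in N, time in s.
With the tool pointing down it reaches from about 0.425 to 0.825 m from the base axis. Payload 3.6 kg.
Tool frame: the origin (TCP) lies midway between the tips of the shut fingers; the grasp point (between the pads) lies 19 mm behind it; z points along the fingers, y is the line along which they close (so a half turn about z gives the same grasp; the last joint's range is limited). The gripper opens to 93 mm and grips with 3 to 60 N. Pads are 15 mm wide; open, the fingers measure 128 mm over their backs; the gripper's body (75 mm by 188 mm) begins 65 mm behind the grasp point.
Start: joints at [1.206, 0.615, -0.013, 1.423, 0.008, 1.103, -0.04], TCP at [0.215, -0.613, 0.219] pointing down, gripper open.
Joint ranges: [-3.12, 3.12], [-0.3, 2.06], [-1.34, 1.32], [0.26, 2.42], [-1.36, 4.5], [0.01, 1.98], [-2.84, 2.84]. Speed limits (rad/s): [2.79, 2.79, 3.14, 3.14, 3.14, 3.14, 3.14].

## Interface

Orientations are given as a rotation vector (axis times angle).
In Python, from workcell import r gives the robot as it stands. The module is installed in compiled form; this text tells all that it offers.
- The arm moves only by the tool apply_moves, never from a script. Its argument "increments" is one flat list of numbers, 4 for each row, row after row: the shift along the tool's x, y, z in mm, then the turn about the tool's z in rad. In form: [dx, dy, dz, roll, dx, dy, dz, roll, ...]. A call has 1 to 5 rows; each row shifts and turns the commanded pose from where the row before left it, along the tool's axes as they then stand; what a row does not reach is not made up. A row lasts 1/8 s, in which the tool goes at most 62.5 mm and 10.7 degrees, less where a joint would pass 70% of its speed; a pose out of reach is approached as far as the arm can. A call with a gripper value outside its range is refused whole. "claw" is the finger opening in mm, from 0 to 93, set as the call begins (left out, the last holds). The fingers move at their own pace and stop on an object; "newtons" is the grip in N (left out, the last holds). Time passes only in rows, so rows that do not move let the fingers close. It gives the time, the measured TCP pose, the force, the opening and the grip force at its end, in the units of the state.
- r.sense(): the state, without advancing time (a new reading comes with each control period).
- r.snapshot(name): name is "scene" or "top"; returns a dict with "image" (480x640x3 uint8, red, green, blue), "mtx" (3x3 intrinsics, pixels), "world_to_cam" (4x4, takes a point from world to camera coordinates). Camera axes: x right, y down, z forward; pixel columns grow to the right and rows downward; lengths in m; the calibration is good to about 2 mm. A picture is of the moment at which its call begins. There is no depth.
- r.close_job(): hands the job in; it is judged then, once.
The state is a dict: "t": time; "q": joint angles; "joint_vel": joint speeds; "joint_efforts": joint torques, N m; "ee_pos": TCP position; "eef_rot": TCP orientation; "contact_force": force on the tool from outside, world axes, zero at the start; "ft_torque": the same for the moment, N m; "grip_width": finger opening in m; "grip_force": force on a finger pad.
Only numpy, scipy, OpenCV 4.12 (cv2) and the standard library are available. Lean on these libraries where they do the work, as an engineer would, in place of code of your own. Each camera call takes 0.05 s, during which the arm holds its last target. There are 200 camera calls.

## Working session

There is one attempt and no reset: what is moved stays moved. The work goes in short steps, Python scripts to look and compute and a tool call to move; the robot and the scene stay as the last step left them, time stands still between calls to the robot, and variables do not carry over. Pictures are saved under pics/ and viewed, at most 14 in all, crops included, and the job is handed in when it is done.

Besides the shell and the picture viewer there is one more tool, called after ">>>" by a JSON object that holds its "op" and its "data". apply_moves: Moves the arm, as the interface text tells. Its arguments: {"type":"object","properties":{"increments":{"type":"array"},"claw":{"type":"number"},"newtons":{"type":"number"}},"required":["increments"]}

```bash
mkdir -p pics; cat > h.py <<'E'
from workcell import r
import numpy as np, cv2
from scipy.spatial.transform import Rotation as R
def snap(n,f=None):
    s=r.snapshot(n)
    if f: cv2.imwrite(f,s["image"][:,:,::-1])
    return s
def ray(s,u,v):
    T=np.array(s["world_to_cam"]);Rm=T[:3,:3];c=-Rm.T@T[:3,3]
    d=Rm.T@np.linalg.solve(np.array(s["mtx"]),[u,v,1.]);return c,d/np.linalg.norm(d)
def onz(s,u,v,z):
    c,d=ray(s,u,v);return c+d*(z-c[2])/d[2]
def proj(s,p):
    T=np.array(s["world_to_cam"]);q=np.array(s["mtx"])@(T[:3,:3]@np.array(p)+T[:3,3]);return q[:2]/q[2]
def tri(s1,p1,s2,p2):
    A=np.zeros((3,3));b=np.zeros(3)
    for s,p in((s1,p1),(s2,p2)):
        c,d=ray(s,*p);M=np.eye(3)-np.outer(d,d);A+=M;b+=M@c
    return np.linalg.solve(A,b)
E
python3 - <<'E'
from h import *
for n in("scene","top"):
    s=snap(n,f"pics/{n}0.png");T=s["world_to_cam"];print(n,np.round(-T[:3,:3].T@T[:3,3],3),np.round(T[:3,:3],2).tolist(),np.round(s["mtx"],0).tolist())
q=r.sense();print({k:np.round(q[k],3).tolist() for k in q})
E
```

```text
scene [-0.379  0.801  1.03 ] [[-0.56, -0.83, 0.0], [-0.56, 0.37, -0.74], [0.62, -0.42, -0.67]] [[613.0, 0.0, 316.0], [0.0, 613.0, 246.0], [0.0, 0.0, 1.0]]
top [0.412 0.19  1.101] [[-0.02, -1.0, -0.03], [-0.99, 0.03, -0.15], [0.15, 0.02, -0.99]] [[444.0, 0.0, 320.0], [0.0, 444.0, 236.0], [0.0, 0.0, 1.0]]
{'t': 0.1, 'q': [1.207, 0.616, -0.013, 1.425, 0.008, 1.103, -0.04], 'joint_vel': [0.002, -0.002, 0.001, -0.004, 0.001, -0.001, -0.001], 'joint_efforts': [0.001, -46.004, 0.21, -16.625, -0.061, 0.017, 0.0], 'ee_pos': [0.215, -0.613, 0.218], 'eef_rot': [-3.095, -0.528, 0.001], 'contact_force': [0.002, 0.345, 0.38], 'ft_torque': [-0.007, -0.01, -0.019], 'grip_force': 0.0, 'grip_width': 0.093}
```

View pics/scene0.png

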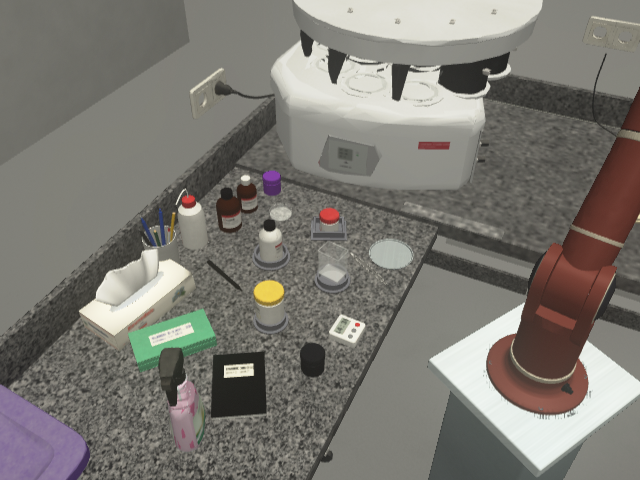

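View pics/top0.png

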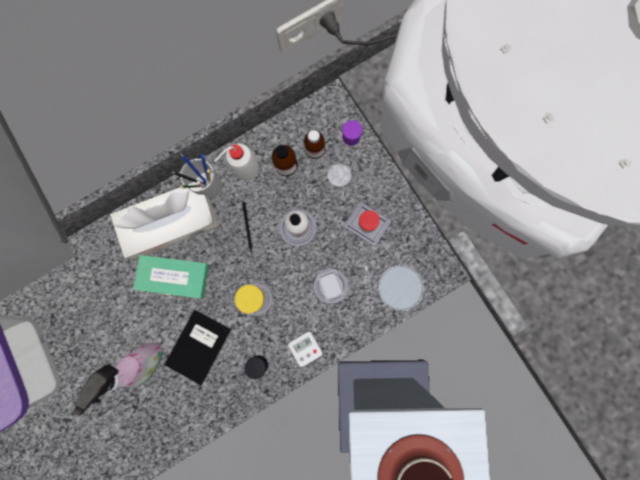

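The candidates in the top view are:
- small_jar: the red-lid jar at (369,220), in the oblong holder. Red and round, so it fits the description.
- Look-alikes: purple at (352,131), black at (256,367), and the red-capped wash bottle at (240,155). None of these is part of the job.
- bottle: (297,224)
- large_jar: (249,299)
- glass_jar: (330,287)
- drip tray: (400,288)

I'll confirm these in an enlarged crop.

```bash
python3 - <<'E'
import cv2
a=cv2.imread("pics/top0.png")[185:335,225:425];cv2.imwrite("pics/topc.png",cv2.resize(a,None,fx=4,fy=4,interpolation=cv2.INTER_CUBIC))
a=cv2.imread("pics/scene0.png")[195:345,235:425];cv2.imwrite("pics/scenec.png",cv2.resize(a,None,fx=4,fy=4,interpolation=cv2.INTER_CUBIC))
E
```

```text
(no output)
```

View pics/topc.png

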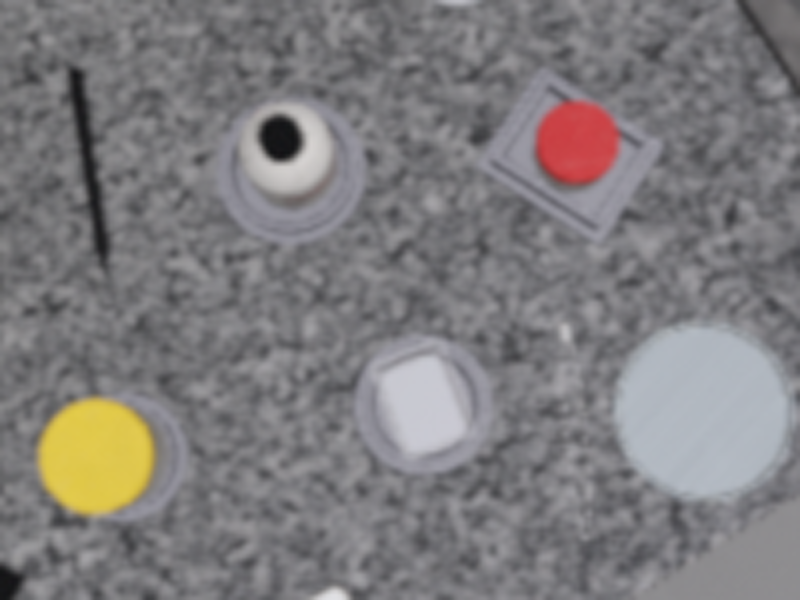

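View pics/scenec.png

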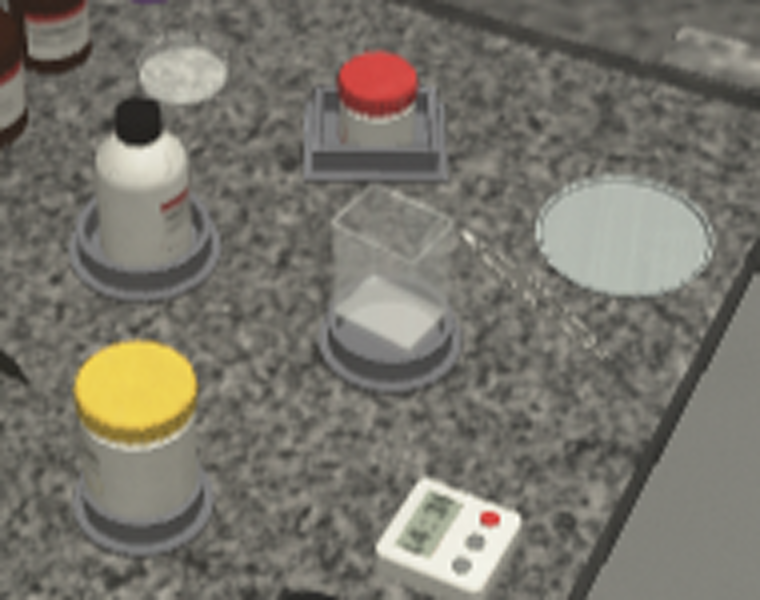

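The crop confirms it: the red-lid jar at crop (578,143) stands in the oblong holder. The bottle cap is at (280,138), the yellow lid at (97,456), the glass jar at (424,403), and the tray at (703,411). Next I'll measure these.

```bash
cat > m.py <<'E'
from h import *
S={n:snap(n) for n in("top","scene")}
def comp(m,near):
    n,l,st,c=cv2.connectedComponentsWithStats(m.astype(np.uint8)*255);d=np.linalg.norm(c[1:]-near,axis=1)+1e3*(st[1:,4]<15)
    return l==1+np.argmin(d)
def masks(s):
    f=cv2.GaussianBlur(s["image"],(0,0),.6).astype(int);R_,G,B=f[...,0],f[...,1],f[...,2]
    return dict(red=(R_>130)&(G<90)&(B<100),yel=(R_>140)&(G>110)&(B<100),blk=(f.max(2)<45),hold=(B-(R_+G)/2>4)&(B>70)&(B<190)&(abs(R_-G)<12))
E
python3 - <<'E'
from m import *
for n,bx in(("top",(185,335,225,425)),("scene",(195,345,235,425))):
    s=S[n];M=masks(s);im=s["image"][:,:,::-1].copy()
    im[M["hold"]]=(255,0,255);im[M["red"]]=(0,255,0);im[M["yel"]]=(255,255,0);im[M["blk"]]=(0,255,255)
    a,b,c,d=bx
    cv2.imwrite(f"pics/m_{n}.png",im[a:b,c:d])
a=cv2.imread("pics/m_top.png");b=cv2.imread("pics/m_scene.png")
cv2.imwrite("pics/mm.png",cv2.resize(np.hstack([a,b]),None,fx=2,fy=2,interpolation=cv2.INTER_NEAREST))
P={}
for n,kk in(("top",dict(red=(369,220),yel=(249,299),blk=(295,219))),("scene",dict(red=(329,216),yel=(269,292),blk=(269,225)))):
    M=masks(S[n])
    for k,c in kk.items():
        m=comp(M[k],c);v,u=np.nonzero(m)
        P[n,k]=(u.mean(),v.mean());print(n,k,P[n,k],m.sum(),u.min(),u.max(),v.min(),v.max())
for k in("red","yel","blk"): print(k,np.round(tri(S["top"],P["top",k],S["scene"],P["scene",k]),4))
for z,l in((.098,[(333,220),(375,188),(453,225),(410,260)]),):
    p=np.array([onz(S["scene"],235+u/4-.4,195+v/4-.4,z) for u,v in l]);print(np.round(p,4),p.mean(0),np.linalg.norm(np.diff(p,axis=0),axis=1))
p=np.array([onz(S["top"],225+u/4-.4,185+v/4-.4,.003) for u,v in((546,68),(661,148),(600,240),(482,163))]);print(np.round(p,4),p.mean(0),np.linalg.norm(np.diff(p,axis=0),axis=1))
E
```

```text
top red (np.float64(368.5420560747664), np.float64(220.45482866043614)) 321 359 379 210 230
top yel (np.float64(248.77286135693214), np.float64(298.5575221238938)) 678 235 263 284 313
top blk (np.float64(294.655737704918), np.float64(219.08196721311475)) 61 291 298 215 223
scene red (np.float64(329.35185185185185), np.float64(214.46296296296296)) 216 320 339 208 221
scene yel (np.float64(268.483498349835), np.float64(291.7887788778878)) 606 253 283 279 305
scene blk (np.float64(268.9512195121951), np.float64(224.85365853658536)) 82 264 274 220 229
red [0.5993 0.0988 0.0546]
yel [0.4214 0.3798 0.091 ]
blk [0.5995 0.2722 0.1011]
[[0.4669 0.2235 0.098 ]
 [0.4761 0.1883 0.098 ]
 [0.4259 0.1697 0.098 ]
 [0.4159 0.2065 0.098 ]] [0.44618838 0.19699007 0.098     ] [0.03640894 0.05356455 0.03812397]
[[0.6574 0.1112 0.003 ]
 [0.6041 0.0413 0.003 ]
 [0.5472 0.0818 0.003 ]
 [0.5978 0.1534 0.003 ]] [0.60162614 0.09693744 0.003     ] [0.08784386 0.06981253 0.08771685]
```

View pics/mm.png

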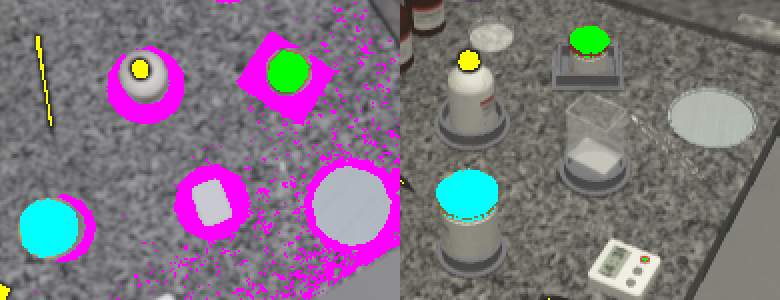

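The mask separates the holders cleanly in the top view, at about (297,226), (330,287), (259,299) and (368,224). I'll fit circles of known radius to their contour rays and triangulate the glass jar's white fill.

```bash
cat > fit.py <<'E'
from m import *
from scipy.optimize import least_squares
s=S["top"];M=masks(s)
hm=cv2.morphologyEx(M["hold"].astype(np.uint8),cv2.MORPH_OPEN,np.ones((3,3)))
def contour(near,r):
    m=np.zeros_like(hm);cv2.circle(m,near,r,1,-1)
    m=m&(hm|cv2.dilate(M["yel"].astype(np.uint8),np.ones((3,3)))|(s["image"].min(2)>130).astype(np.uint8))
    m=comp(m>0,near).astype(np.uint8)
    c=max(cv2.findContours(m,0,1)[0],key=cv2.contourArea)[:,0]
    yd=cv2.dilate(M["yel"].astype(np.uint8),np.ones((5,5)))
    return np.array([p for p in c if not yd[p[1],p[0]]])
H={}
for k,nr,r0,rad in(("large",(297,227),24,.047),("medium",(330,287),22,.043),("small",(259,300),20,.039)):
    c=contour(nr,r0)
    p=np.array([onz(s,u,v,.003)[:2] for u,v in c])
    f=least_squares(lambda x:np.hypot(*(p-x[:2]).T)-x[2],[*p.mean(0),rad],loss="soft_l1",f_scale=.002)
    g=least_squares(lambda x:np.hypot(*(p-x[:2]).T)-rad,p.mean(0),loss="soft_l1",f_scale=.002)
    H[k]=g.x;print(k,len(p),np.round(f.x,4),np.round(g.x,4),np.abs(f.fun).mean())
E
python3 - <<'E'
from fit import *
m=np.zeros_like(hm);cv2.circle(m,(368,224),24,1,-1);m&=hm|M["red"].astype(np.uint8)
c=max(cv2.findContours(m,0,1)[0],key=cv2.contourArea)
p=np.array([onz(s,*q,.003)[:2] for q in c[:,0]],np.float32);print("oblong",cv2.minAreaRect(p))
# tray: bright
im=s["image"].astype(int);t=comp((im[...,2]>165)&(im[...,2]-im[...,0]>8),(400,288));v,u=np.nonzero(t);print("tray",onz(s,u.mean(),v.mean(),.003),t.sum())
W={}
for n,c in(("top",(331,287)),("scene",(333,274))):
    f=S[n]["image"].astype(int);m=np.zeros(f.shape[:2],bool);m[c[1]-16:c[1]+16,c[0]-14:c[0]+14]=1
    w=comp((f.min(2)>(165 if n=="top" else 150))&m,c);v,u=np.nonzero(w);W[n]=(u.mean(),v.mean());print(n,W[n],w.sum())
    q=np.array([onz(S[n],a,b,.04)[:2] for a,b in zip(u,v)],np.float32);print(cv2.minAreaRect(q))
print("glass fill",tri(S["top"],W["top"],S["scene"],W["scene"]))
# scene body bottle/jar base checks, overlay of holders
im=S["scene"]["image"][:,:,::-1].copy();big=cv2.resize(im[195:345,235:425],None,fx=4,fy=4,interpolation=cv2.INTER_CUBIC)
a=np.linspace(0,6.28,90)
def dr(x,y,z,r,col):
    pts=np.array([proj(S["scene"],[x+r*np.cos(t),y+r*np.sin(t),z]) for t in a]);pts=(pts-[234.6,194.6])*4
    cv2.polylines(big,[pts.astype(int)],True,col,1)
for k,ri,rf in(("large",.042,.047),("medium",.0375,.043),("small",.034,.039)):
    dr(*H[k],.023,ri,(0,255,0));dr(*H[k],.002,rf,(0,0,255))
dr(.4214,.3798,.098,.0325,(255,0,0));dr(.5993,.0988,.059,.0255,(255,0,0));dr(.5995,.2722,.005,.028,(255,0,0))
cv2.imwrite("pics/ov.png",big)
E
```

```text
large 132 [0.5958 0.2732 0.0483] [0.5956 0.2731] 0.0022375555952998815
medium 132 [0.4478 0.1951 0.0457] [0.4478 0.1955] 0.0025047430191042553
small 55 [0.4213 0.3786 0.0399] [0.4213 0.3775] 0.0011291148767167917
oblong ((0.6008763909339905, 0.0990741103887558), (0.10107477009296417, 0.08568426966667175), 57.06334686279297)
tray [0.43992959 0.02419746 0.003     ] 1447
top (np.float64(330.37528604118995), np.float64(285.8352402745995)) 437
((0.44706225395202637, 0.19380450248718262), (0.05527990683913231, 0.04809854179620743), 17.153564453125)
scene (np.float64(331.83396226415095), np.float64(272.48301886792456)) 265
((0.43692177534103394, 0.20448724925518036), (0.052043262869119644, 0.038961730897426605), 17.351194381713867)
glass fill [0.44800071 0.19522284 0.02560151]
```

View pics/ov.png

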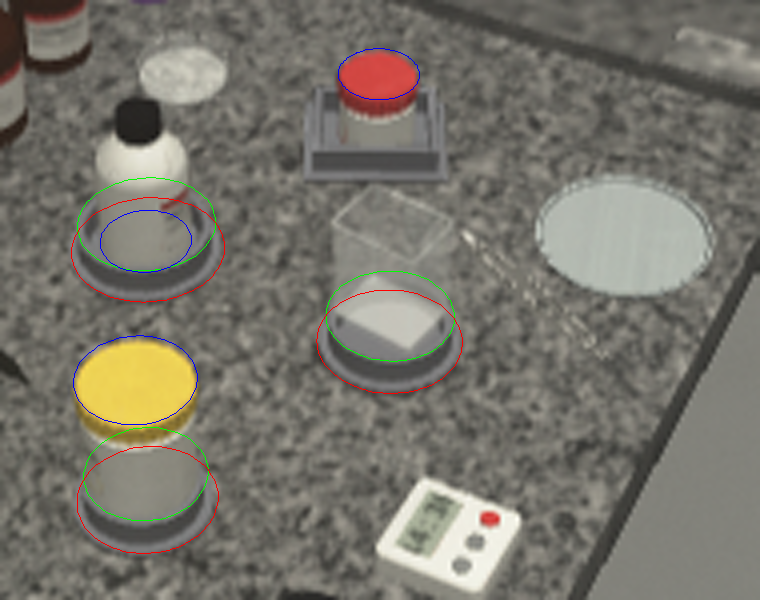

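Scene-view overlay: the top-fit circles sit about 1 px to the right of and below the holder feet, so the two views disagree by about 2 mm. I'll calibrate that bias with the gripper by regrasping the small jar on the tray. First I draw in and swing.

>>> {"op": "apply_moves", "data": {"increments": [0,-57,0,0,0,-57,0,0,0,-57,0,0,0,-57,0,0,0,0,0,0], "claw": 93, "newtons": 20}}

```text
t: 0.92
ee_pos: [0.1376, -0.3927, 0.2181]
eef_rot: [-3.091, -0.527, 0.002]
contact_force: [1.3, -0.8, 0.7]
grip_width: 0.0933
grip_force: 0.0
```

>>> {"op": "apply_moves", "data": {"increments": [58.5,-4,0,-0.14,58.5,-4,0,-0.14,58.5,-4,0,-0.14,58.5,-4,0,-0.14,0,0,0,0]}}

```text
t: 1.55
ee_pos: [0.3336, -0.2614, 0.2192]
eef_rot: [2.822, 1.377, 0.006]
contact_force: [-0.5, -0.3, -0.9]
grip_width: 0.0929
grip_force: 0.0
```

```bash
cat > st.py <<'E'
from h import *
import sys
q=r.sense();Rm=R.from_rotvec(q["eef_rot"]).as_matrix();p=np.array(q["ee_pos"])
yaw=np.degrees(np.arctan2(Rm[1,0],Rm[0,0]))
print("t",round(q["t"],2),"p",np.round(p,4),"yaw",round(yaw,1),"az",round(np.degrees(np.arctan2(p[1],p[0])),1),"r",round(np.hypot(*p[:2]),3),"zax",np.round(Rm[:,2],3),"q7",round(q["q"][6],2),"w",round(q["grip_width"],4),"F",round(q["grip_force"],1),np.round(q["contact_force"],1))
# args x y z yaw : increments to target
if len(sys.argv)>4:
    x,y,z,Y=map(float,sys.argv[1:5]);d=Rm.T@(np.array([x,y,z])-p);dy=(Y-yaw+180)%360-180
    print("tool mm",np.round(d*1000,1),"roll",round(-np.radians(dy),3))
E
python3 st.py
```

```text
t 1.55 p [ 0.3336 -0.2614  0.2192] yaw 52.0 az -38.1 r 0.424 zax [ 0.004  0.001 -1.   ] q7 -0.15 w 0.0929 F 0.0 [-0.5 -0.3 -0.9]
```

>>> {"op": "apply_moves", "data": {"increments": [58.5,-4,0,-0.14,58.5,-4,0,-0.14,58.5,-4,0,-0.14,58.5,-4,0,-0.14,58.5,-4,0,-0.14]}}

```text
t: 2.17
ee_pos: [0.4227, 0.0088, 0.2191]
eef_rot: [2.189, 2.251, 0.003]
contact_force: [0.8, 0.8, 0.9]
grip_width: 0.0929
grip_force: 0.0
```

>>> {"op": "apply_moves", "data": {"increments": [56,-4,0,-0.13,0,0,0,0,0,0,0,0]}}

```text
t: 2.55
ee_pos: [0.416, 0.0626, 0.2186]
eef_rot: [2.044, 2.385, -0.0]
contact_force: [-0.1, -0.1, 0.3]
grip_width: 0.093
grip_force: 0.0
```

```bash
python3 st.py .5993 .0988 .035 99.4
```

```text
t 2.55 p [0.416  0.0626 0.2186] yaw 98.8 az 8.6 r 0.421 zax [ 0.    -0.001 -1.   ] q7 -0.3 w 0.093 F 0.0 [-0.1 -0.1  0.3]
tool mm [  7.8 186.6 183.7] roll -0.01
```

>>> {"op": "apply_moves", "data": {"increments": [2.5,62,0,0,2.5,62,0,0,2.8,62.6,0,-0.01,0,0,55,0,0,0,55,0]}}

```text
t: 3.18
ee_pos: [0.6002, 0.0974, 0.1069]
eef_rot: [2.034, 2.391, 0.0]
contact_force: [-0.6, -0.0, -1.1]
grip_width: 0.0928
grip_force: 0.0
```

>>> {"op": "apply_moves", "data": {"increments": [0,0,40,0,0,0,25,0,0,0,12,0,0,0,0,0,0,0,0,0]}}

```text
t: 3.8
ee_pos: [0.5992, 0.1006, 0.0329]
eef_rot: [2.029, 2.397, 0.003]
contact_force: [0.1, 0.2, 0.1]
grip_width: 0.0928
grip_force: 0.0
```

```bash
python3 st.py .5993 .0988 .031 99.4
```

```text
t 3.8 p [0.5992 0.1006 0.0329] yaw 99.5 az 9.5 r 0.608 zax [ 0.002  0.    -1.   ] q7 -0.45 w 0.0928 F 0.0 [0.1 0.2 0.1]
tool mm [-1.8 -0.2  1.9] roll 0.002
```

>>> {"op": "apply_moves", "data": {"increments": [0,0,1,0,0,0,0,0,0,0,0,0,0,0,0,0,0,0,0,0], "claw": 45, "newtons": 20}}

```text
t: 4.42
ee_pos: [0.5984, 0.1011, 0.0308]
eef_rot: [2.028, 2.399, 0.001]
contact_force: [1.6, -0.3, 0.9]
grip_width: 0.0495
grip_force: 20.0
```

>>> {"op": "apply_moves", "data": {"increments": [0,0,0,0,0,0,0,0,0,0,0,0]}}

```text
t: 4.8
ee_pos: [0.5984, 0.101, 0.0308]
eef_rot: [2.028, 2.399, 0.001]
contact_force: [0.2, 0.4, 1.0]
grip_width: 0.0497
grip_force: 20.0
```

```bash
python3 st.py .440 .0242 .15 93
```

```text
t 4.8 p [0.5984 0.101  0.0308] yaw 99.6 az 9.6 r 0.607 zax [ 0.001  0.    -1.   ] q7 -0.45 w 0.0497 F 20.0 [0.2 0.4 1. ]
tool mm [ -49.4 -168.8 -119.3] roll 0.115
```

>>> {"op": "apply_moves", "data": {"increments": [0,0,-40,0,0,0,-55,0,-10,-30,-24,0,-13,-48,0,0,-14,-48,0,0]}}

```text
t: 5.42
ee_pos: [0.4781, 0.0428, 0.1497]
eef_rot: [-2.028, -2.399, 0.001]
contact_force: [0.3, 0.2, -0.9]
grip_width: 0.0496
grip_force: 20.0
```

>>> {"op": "apply_moves", "data": {"increments": [-12,-43,0,0,0,0,0,0,0,0,50,0,0,0,40,0,0,0,18,0]}}

```text
t: 6.05
ee_pos: [0.4394, 0.025, 0.0397]
eef_rot: [-2.026, -2.398, 0.002]
contact_force: [0.4, 0.2, -0.3]
grip_width: 0.0492
grip_force: 20.0
```

```bash
python3 st.py .440 .0242 .030 99.6
```

```text
t 6.05 p [0.4394 0.025  0.0397] yaw 99.6 az 3.3 r 0.44 zax [-0.002  0.    -1.   ] q7 -0.49 w 0.0492 F 20.0 [ 0.4  0.2 -0.3]
tool mm [-0.9  0.4  9.7] roll 0.0
```

>>> {"op": "apply_moves", "data": {"increments": [0,0,6,0,0,0,3,0,0,0,0,0,0,0,0,0]}}

```text
t: 6.55
ee_pos: [0.4401, 0.0245, 0.0333]
eef_rot: [2.028, 2.398, 0.002]
contact_force: [-0.6, -0.2, -1.8]
grip_width: 0.049
grip_force: 20.0
```

>>> {"op": "apply_moves", "data": {"increments": [0,0,0,0,0,0,0,0,0,0,0,0,0,0,0,0.17,0,0,0,0.175], "claw": 93}}

```text
t: 7.18
ee_pos: [0.4396, 0.0245, 0.0327]
eef_rot: [-2.416, -2.008, -0.0]
contact_force: [0.7, 0.1, -0.1]
grip_width: 0.0917
grip_force: 0.0
```

>>> {"op": "apply_moves", "data": {"increments": [0,0,0,0.175,0,0,0,0.175,0,0,0,0.175,0,0,0,0.175,0,0,0,0.175]}}

```text
t: 7.8
ee_pos: [0.4396, 0.0247, 0.0327]
eef_rot: [-3.039, -0.796, -0.0]
contact_force: [0.0, 0.3, 0.1]
grip_width: 0.0931
grip_force: 0.0
```

>>> {"op": "apply_moves", "data": {"increments": [0,0,0,0.175,0,0,0,0.17,0,0,0,0,0,0,0,0]}}

```text
t: 8.3
ee_pos: [0.4395, 0.0246, 0.0327]
eef_rot: [-3.129, -0.275, -0.0]
contact_force: [0.5, -0.0, 0.3]
grip_width: 0.0931
grip_force: 0.0
```

>>> {"op": "apply_moves", "data": {"increments": [0,0,0,0,0,0,0,0,0,0,0,0,0,0,0,0,0,0,0,0], "claw": 45, "newtons": 10}}

```text
t: 8.93
ee_pos: [0.4396, 0.0243, 0.0327]
eef_rot: [3.13, 0.271, 0.0]
contact_force: [0.3, 0.4, 0.4]
grip_width: 0.0494
grip_force: 10.0
```

```bash
python3 st.py .440 .0242 .030 9.6
```

```text
t 8.93 p [0.4396 0.0243 0.0327] yaw 9.9 az 3.2 r 0.44 zax [ 0. -0. -1.] q7 -1.45 w 0.0494 F 10.0 [0.3 0.4 0.4]
tool mm [0.3 0.2 2.7] roll 0.005
```

>>> {"op": "apply_moves", "data": {"increments": [0,0,0,0,0,0,0,0,0,0,-50,0,0,0,-60,0,0,0,-50,0], "claw": 93}}

```text
t: 9.55
ee_pos: [0.4395, 0.0246, 0.1948]
eef_rot: [-3.13, -0.271, -0.002]
contact_force: [0.9, 0.1, -0.5]
grip_width: 0.0917
grip_force: 0.0
```

>>> {"op": "apply_moves", "data": {"increments": [-20,58,0,0,-25,57,0,0,-25,57,0,0,-25,57,0,0,0,0,0,0]}}

```text
t: 10.18
ee_pos: [0.383, -0.2228, 0.1928]
eef_rot: [3.129, 0.253, -0.001]
contact_force: [0.8, 0.7, -1.3]
grip_width: 0.0928
grip_force: 0.0
```

```bash
python3 st.py; cat > jar.py <<'E'
from m import *
P={}
for n in S:
    M=masks(S[n]);c=proj(S[n],[.4396,.0243,.055]);m=comp(M["red"],c);v,u=np.nonzero(m);P[n]=(u.mean(),v.mean());print(n,"expected",proj(S[n],[.4396,.0243,.057]).round(1),"seen",np.round(P[n],2),m.sum(),"on z.057",onz(S[n],*P[n],.057).round(4))
    cv2.imwrite(f"pics/b_{n}.png",S[n]["image"][:,:,::-1])
print(tri(S["top"],P["top"],S["scene"],P["scene"]))
E
python3 jar.py; python3 - <<'E'
import cv2,numpy as np
a=cv2.imread("pics/b_top.png")[170:350,220:440];b=cv2.imread("pics/b_scene.png")[170:350,230:450]
cv2.imwrite("pics/b.png",cv2.resize(np.vstack([a,b])[:, :],None,fx=1.66,fy=1.66,interpolation=cv2.INTER_CUBIC))
E
```

```text
t 10.18 p [ 0.383  -0.2228  0.1928] yaw 9.2 az -30.2 r 0.443 zax [-0.    -0.003 -1.   ] q7 -0.86 w 0.0928 F 0.0 [ 0.8  0.7 -1.3]
top expected [403.5 286.9] seen [402.25 287.01] 319 on z.057 [0.4394 0.0272 0.057 ]
scene expected [392.6 237.6] seen [392.18 239.43] 247 on z.057 [0.4349 0.0295 0.057 ]
[0.43923591 0.0260108  0.05207428]
```

View pics/b.png

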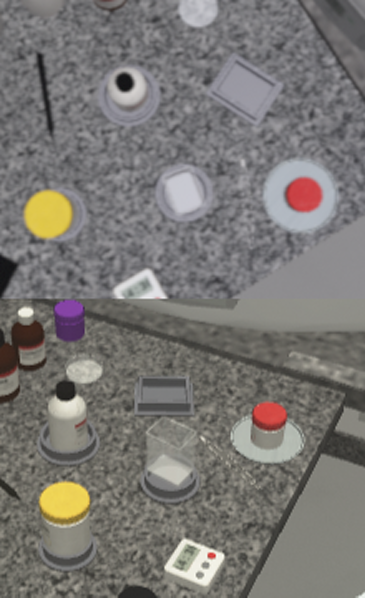

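The top view shows the red jar on the tray at (402,287), with all vessels upright. The top camera reads about 2.9 mm high in y. I'll refine the holder positions in both views.

```bash
cat > f2.py <<'E'
from m import *
from scipy.optimize import least_squares
def chroma(s,sig=1.0):
    f=cv2.GaussianBlur(s["image"].astype(np.float32),(0,0),sig);return f[...,2]-(f[...,0]+f[...,1])/2
if __name__=="__main__":
    for n in S:
        C=chroma(S[n]);s=S[n]
        for k,(x,y),ro in(("large",(.5956,.2731),.047),("medium",(.4478,.1955),.043),("small",(.4213,.3775),.039)):
            pts=[]
            for a in np.radians(np.arange(0,360,4)):
                # radial profile at z=.002, find outermost strong drop of chroma
                rr=np.arange(ro-.008,ro+.009,.0005)
                p=np.array([proj(s,[x+q*np.cos(a),y+q*np.sin(a),.002]) for q in rr]).astype(np.float32)
                v=cv2.remap(C,p[None,:,0],p[None,:,1],cv2.INTER_LINEAR)[0]
                g=v[:-6]-v[6:];i=g.argmax()
                if g[i]>1.5: pts.append((x+rr[i+3]*np.cos(a),y+rr[i+3]*np.sin(a)))
            p=np.array(pts)
            if len(p)<15: print(n,k,len(p));continue
            g=least_squares(lambda t:np.hypot(*(p-t[:2]).T)-ro,[x,y],loss="soft_l1",f_scale=.001)
            print(n,k,len(p),np.round(g.x,4),"res",np.median(abs(g.fun)).round(4),"r",np.hypot(*(p-g.x).T).mean().round(4))
E
python3 f2.py
python3 - <<'E'
from f2 import *
im=cv2.resize(S["scene"]["image"][185:345,240:410,::-1],None,fx=4.5,fy=3.75)
c=cv2.resize(S["scene"]["image"][185:345,240:410,::-1],None,fx=4.4,fy=3.7,interpolation=cv2.INTER_CUBIC)
C=chroma(S["scene"],.7)[185:345,240:410];print(np.percentile(C,[5,50,95]))
E
```

```text
top large 77 [0.5969 0.2736] res 0.0005 r 0.0475
top medium 88 [0.4485 0.1947] res 0.0004 r 0.0432
top small 46 [0.4212 0.379 ] res 0.0004 r 0.0392
scene large 72 [0.5969 0.2748] res 0.0006 r 0.0477
scene medium 65 [0.4481 0.1957] res 0.0007 r 0.0434
scene small 73 [0.4218 0.3803] res 0.0008 r 0.0407
[-17.7987175   -7.76291275  -0.94713669]
```

```bash
cat > lid.py <<'E'
from m import *
from scipy.optimize import least_squares
def lid(s,col,x,y,z,ro,half=True):
    f=cv2.GaussianBlur(s["image"].astype(np.float32),(0,0),.6)
    C={"red":f[...,0]-f[...,1],"yel":f[...,0]-f[...,2],"blk":-f.mean(2)}[col]
    T=s["world_to_cam"];cam=-T[:3,:3].T@T[:3,3];away=np.array([x,y])-cam[:2];away/=np.linalg.norm(away)
    for it in range(3):
        pts=[]
        for a in np.radians(np.arange(0,360,4)):
            d=np.array([np.cos(a),np.sin(a)])
            if half and d@away<.1: continue
            rr=np.arange(ro-.012,ro+.013,.0004)
            p=np.array([proj(s,[x+q*d[0],y+q*d[1],z]) for q in rr]).astype(np.float32)
            v=cv2.remap(C,p[None,:,0],p[None,:,1],cv2.INTER_LINEAR)[0]
            g=v[:-6]-v[6:];i=g.argmax();pts.append((x+rr[i+3]*d[0],y+rr[i+3]*d[1]))
        p=np.array(pts)
        g=least_squares(lambda t:np.hypot(*(p-t[:2]).T)-ro,[x,y],loss="soft_l1",f_scale=.001);x,y=g.x
    return np.round(g.x,4),np.median(abs(g.fun)).round(4)
E
python3 - <<'E'
from lid import *
for n in S:
    print(n,"red",lid(S[n],"red",.4396,.0243,.057,.0255),"yel",lid(S[n],"yel",.4214,.379,.098,.0325))
E
```

```text
top red (array([0.4396, 0.0269]), np.float64(0.0005)) yel (array([0.4212, 0.3786]), np.float64(0.0004))
scene red (array([0.4365, 0.0286]), np.float64(0.0004)) yel (array([0.4183, 0.3817]), np.float64(0.0004))
```

```bash
python3 - <<'E'
from f2 import *
s=S["top"]
m=np.zeros((480,640),np.uint8);cv2.circle(m,(368,223),26,1,-1)
for th in(2,4,6):
    k=m&(chroma(s)>th).astype(np.uint8);k=comp(k>0,(368,223)).astype(np.uint8);k=cv2.morphologyEx(k,cv2.MORPH_OPEN,np.ones((5,5)))
    v,u=np.nonzero(k);p=np.array([onz(s,a,b,.005)[:2] for a,b in zip(u,v)],np.float32)
    c=p.mean(0);w,V=np.linalg.eigh(np.cov((p-c).T));print(th,c,cv2.minAreaRect(p),np.degrees(np.arctan2(*V[::-1,1])),np.sqrt(12*w))
E
python3 st.py .447 .191 .19 18
```

```text
2 [0.6018693  0.09614804] ((0.6022741794586182, 0.09609755873680115), (0.12495442479848862, 0.1269567608833313), 88.18568420410156) 159.78783236754603 [0.1118897  0.11425839]
4 [0.60004795 0.09683702] ((0.6007534861564636, 0.09749922156333923), (0.10078073292970657, 0.09074314683675766), 56.293460845947266) 56.49311663161236 [0.08592195 0.09889858]
6 [0.6008702  0.09800742] ((0.6011809706687927, 0.09836883097887039), (0.09446853399276733, 0.07905681431293488), 55.50197982788086) 53.699536773648305 [0.07775259 0.09228399]
t 10.68 p [ 0.3857 -0.2165  0.1927] yaw 10.0 az -29.3 r 0.442 zax [ 0.  0. -1.] q7 -0.86 w 0.0933 F 0.0 [ 0.3 -0.8  0.2]
tool mm [ 131.2 -390.7    2.8] roll -0.139
```

>>> {"op": "apply_moves", "data": {"increments": [20,-55,0,0,20,-56,0,0,19,-56,0,0,18,-56,0,0,18,-56,0,0]}}

```text
t: 11.3
ee_pos: [0.4311, 0.076, 0.1929]
eef_rot: [-3.13, -0.272, -0.001]
contact_force: [1.0, -0.7, -0.4]
grip_width: 0.0928
grip_force: 0.0
```

>>> {"op": "apply_moves", "data": {"increments": [18,-56,0,0,18,-56,0,0,0,0,0,-0.139,0,0,0,0,0,0,0,0]}}

```text
t: 11.92
ee_pos: [0.4471, 0.1893, 0.1927]
eef_rot: [3.104, 0.482, -0.0]
contact_force: [0.1, 0.2, -0.2]
grip_width: 0.0929
grip_force: 0.0
```

```bash
python3 st.py .447 .191 .054 18
```

```text
t 11.93 p [0.4471 0.1893 0.1927] yaw 17.7 az 23.0 r 0.486 zax [-0. -0. -1.] q7 -1.72 w 0.0929 F 0.0 [ 0.1  0.2 -0.2]
tool mm [  0.4  -1.7 138.7] roll -0.006
```

>>> {"op": "apply_moves", "data": {"increments": [0,-1.5,50,0,0,0,50,0,0,0,25,0,0,0,13.5,0,0,0,0,0]}}

```text
t: 12.55
ee_pos: [0.4468, 0.1911, 0.054]
eef_rot: [3.103, 0.485, -0.001]
contact_force: [-0.1, 0.9, -0.5]
grip_width: 0.0929
grip_force: 0.0
```

>>> {"op": "apply_moves", "data": {"increments": [0,0,0,0,0,0,0,0,0,0,0,0,0,0,0,0,0,0,0,0], "claw": 38, "newtons": 20}}

```text
t: 13.18
ee_pos: [0.4467, 0.1918, 0.0543]
eef_rot: [-3.103, -0.488, -0.0]
contact_force: [0.2, 1.0, 0.6]
grip_width: 0.0476
grip_force: 0.7
```

```bash
python3 st.py .447 .191 .054 18
```

```text
t 13.18 p [0.4467 0.1918 0.0543] yaw 17.9 az 23.2 r 0.486 zax [ 0.  0. -1.] q7 -1.73 w 0.0476 F 0.7 [0.2 1.  0.6]
tool mm [0.  0.9 0.3] roll -0.002
```

>>> {"op": "apply_moves", "data": {"increments": [0,0,0,0,0,0,0,0,0,0,0,0,0,0,0,0]}}

```text
t: 13.68
ee_pos: [0.4468, 0.192, 0.0543]
eef_rot: [-3.103, -0.488, -0.0]
contact_force: [-0.1, 1.0, 1.9]
grip_width: 0.0438
grip_force: 19.8
```

>>> {"op": "apply_moves", "data": {"increments": [0,0,-10,0,0,0,-20,0,0,0,0,0]}}

```text
t: 14.05
ee_pos: [0.4476, 0.1917, 0.0854]
eef_rot: [-3.103, -0.487, -0.005]
contact_force: [-0.2, -0.8, -1.9]
grip_width: 0.044
grip_force: 19.8
```

```bash
python3 st.py .6009 .0954 .13 54.5; python3 - <<'E'
from h import *
s=snap("scene");cv2.imwrite("pics/g.png",cv2.resize(s["image"][160:340,230:450,::-1],None,fx=3.3,fy=3.3,interpolation=cv2.INTER_CUBIC))
E
```

```text
t 14.05 p [0.4476 0.1917 0.0854] yaw 17.8 az 23.2 r 0.487 zax [ 0.003  0.001 -1.   ] q7 -1.73 w 0.044 F 19.8 [-0.2 -0.8 -1.9]
tool mm [116.5 138.7 -44.3] roll -0.64
```

View pics/g.png

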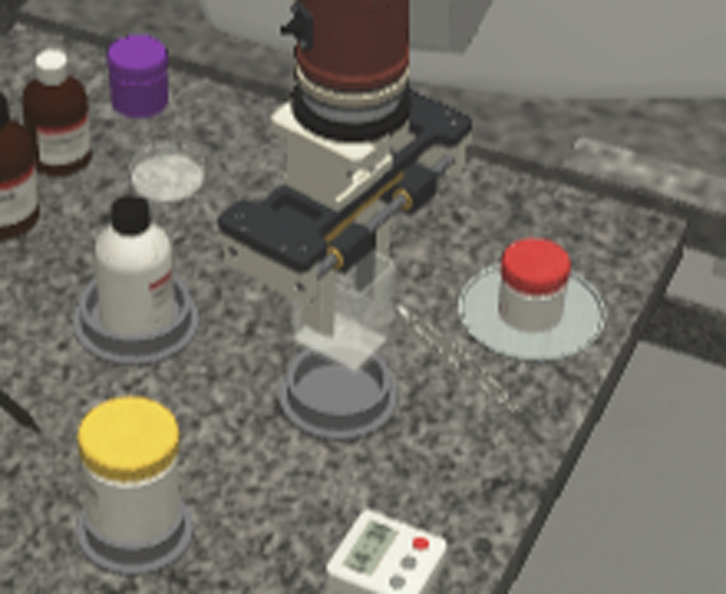

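>>> {"op": "apply_moves", "data": {"increments": [0,0,-45,0,29,34.7,0,0,29,34.7,0,0,29,34.7,0,0,29,34.7,0,0]}}

```text
t: 14.72
ee_pos: [0.6, 0.0941, 0.1279]
eef_rot: [3.103, 0.488, -0.004]
contact_force: [0.5, 0.4, -1.0]
grip_width: 0.0441
grip_force: 19.8
```

>>> {"op": "apply_moves", "data": {"increments": [0,0,0,-0.16,0,0,0,-0.16,0,0,0,-0.16,0,0,0,-0.16,0,0,0,0]}}

```text
t: 15.35
ee_pos: [0.5989, 0.0946, 0.1279]
eef_rot: [-2.793, -1.436, 0.004]
contact_force: [-0.0, 0.7, -1.9]
grip_width: 0.044
grip_force: 19.8
```

>>> {"op": "apply_moves", "data": {"increments": [0,0,40,0,0,0,0,0]}}

```text
t: 15.6
ee_pos: [0.5966, 0.0943, 0.086]
eef_rot: [-2.792, -1.436, 0.013]
contact_force: [-0.1, -0.5, -1.5]
grip_width: 0.0442
grip_force: 19.8
```

```bash
python3 st.py .6009 .0954 .037 54.5
```

```text
t 15.6 p [0.5966 0.0943 0.086 ] yaw 54.4 az 9.0 r 0.604 zax [-0.008 -0.002 -1.   ] q7 -0.97 w 0.0442 F 19.8 [-0.1 -0.5 -1.5]
tool mm [ 3.8  3.1 49. ] roll -0.001
```

>>> {"op": "apply_moves", "data": {"increments": [0,0,0,0,0,0,0,0]}}

```text
t: 15.85
ee_pos: [0.6007, 0.0955, 0.0906]
eef_rot: [2.792, 1.438, 0.004]
contact_force: [0.2, -0.3, -1.4]
grip_width: 0.0442
grip_force: 19.8
```

```bash
python3 st.py .6009 .0954 .037 54.5
```

```text
t 15.85 p [0.6007 0.0955 0.0906] yaw 54.5 az 9.0 r 0.608 zax [ 0.003  0.001 -1.   ] q7 -0.97 w 0.0442 F 19.8 [ 0.2 -0.3 -1.4]
tool mm [-0.1  0.1 53.6] roll 0.0
```

>>> {"op": "apply_moves", "data": {"increments": [0,0,25,0,0,0,12,0,0,0,10,0,0,0,5,0,0,0,0,0]}}

```text
t: 16.48
ee_pos: [0.5997, 0.0952, 0.0371]
eef_rot: [-2.792, -1.439, 0.0]
contact_force: [-0.9, -1.2, -1.3]
grip_width: 0.0439
grip_force: 19.8
```

```bash
python3 st.py .6009 .0954 .037 54.5
```

```text
t 16.48 p [0.5997 0.0952 0.0371] yaw 54.5 az 9.0 r 0.607 zax [-0.  0. -1.] q7 -0.99 w 0.0439 F 19.8 [-0.9 -1.2 -1.3]
tool mm [0.8 0.9 0.1] roll 0.001
```

>>> {"op": "apply_moves", "data": {"increments": [0,0,1,0,0,0,0,0]}}

```text
t: 16.73
ee_pos: [0.6, 0.0953, 0.0366]
eef_rot: [2.792, 1.439, 0.001]
contact_force: [0.1, -0.2, -2.0]
grip_width: 0.0443
grip_force: 19.8
```

>>> {"op": "apply_moves", "data": {"increments": [0,0,0,0,0,0,0,0,0,0,0,0,0,0,-30,0,0,0,-55,0], "claw": 93}}

```text
t: 17.35
ee_pos: [0.598, 0.0948, 0.1201]
eef_rot: [-2.791, -1.439, 0.008]
contact_force: [0.6, 0.3, 0.4]
grip_width: 0.0897
grip_force: 0.0
```

>>> {"op": "apply_moves", "data": {"increments": [0,0,-55,0,0,0,-20,0,0,0,0,0,0,0,0,0]}}

```text
t: 17.85
ee_pos: [0.5987, 0.0949, 0.1948]
eef_rot: [-2.792, -1.439, 0.004]
contact_force: [0.3, 0.2, -1.1]
grip_width: 0.093
grip_force: 0.0
```

```bash
python3 st.py .5999 .2705 .037 54.5
```

```text
t 17.85 p [0.5987 0.0949 0.1948] yaw 54.5 az 9.0 r 0.606 zax [-0.003 -0.001 -1.   ] q7 -0.94 w 0.093 F 0.0 [ 0.3  0.2 -1.1]
tool mm [ 144.1 -100.6  157.6] roll 0.001
```

>>> {"op": "apply_moves", "data": {"increments": [48,-33.5,0,0,48,-33.5,0,0,48,-33.5,0,0,0,0,0,0,0,0,0,0]}}

```text
t: 18.48
ee_pos: [0.6008, 0.2697, 0.1942]
eef_rot: [2.791, 1.439, -0.006]
contact_force: [0.6, -1.5, -0.4]
grip_width: 0.093
grip_force: 0.0
```

```bash
python3 st.py .5999 .2705 .037 54.5;  python3 - <<'E'
from h import *
s=snap("scene");cv2.imwrite("pics/g2.png",cv2.resize(s["image"][130:340,230:450,::-1],None,fx=2.8,fy=2.8,interpolation=cv2.INTER_CUBIC))
E
```

```text
t 18.48 p [0.6008 0.2697 0.1942] yaw 54.5 az 24.2 r 0.659 zax [-0.003 -0.003 -1.   ] q7 -1.2 w 0.093 F 0.0 [ 0.6 -1.5 -0.4]
tool mm [  0.8  -1.1 157.2] roll 0.001
```

View pics/g2.png

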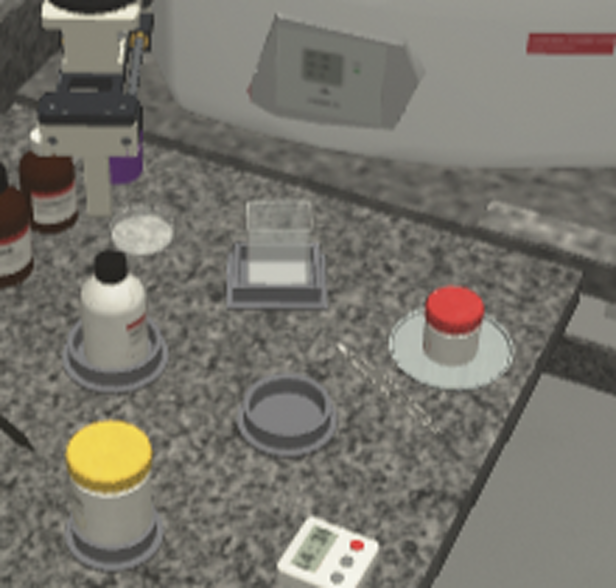

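The picture shows the glass jar seated in holder_oblong at about (278,262), and the gripper above the bottle. I'll descend and centre the bottle with two grasps at 90 degrees to each other.

>>> {"op": "apply_moves", "data": {"increments": [0,0,50,0,0,0,50,0,0,0,35,0,0,0,22,0,0,0,0,0]}}

```text
t: 19.15
ee_pos: [0.6005, 0.2673, 0.0369]
eef_rot: [2.794, 1.434, -0.009]
contact_force: [-0.4, -0.2, -0.2]
grip_width: 0.093
grip_force: 0.0
```

>>> {"op": "apply_moves", "data": {"increments": [0,0,0,0,0,0,0,0,0,0,0,0,0,0,0,0,0,0,0,0], "claw": 48, "newtons": 8}}

```text
t: 19.77
ee_pos: [0.6011, 0.2714, 0.0398]
eef_rot: [-2.792, -1.44, -0.0]
contact_force: [-0.4, 1.0, 3.5]
grip_width: 0.0553
grip_force: 8.0
```

```bash
python3 st.py .5999 .2705 .037 54.5
```

```text
t 19.77 p [0.6011 0.2714 0.0398] yaw 54.6 az 24.3 r 0.66 zax [-0.     0.001 -1.   ] q7 -1.24 w 0.0553 F 8.0 [-0.4  1.   3.5]
tool mm [-1.5 -0.5  2.8] roll 0.001
```

>>> {"op": "apply_moves", "data": {"increments": [0,0,0,0,0,0,0,0,0,0,0,0,0,0,0,-0.17,0,0,0,-0.175], "claw": 93}}

```text
t: 20.4
ee_pos: [0.6014, 0.2707, 0.0391]
eef_rot: [2.498, 1.904, -0.0]
contact_force: [-0.1, 0.3, -0.6]
grip_width: 0.0927
grip_force: 0.0
```

>>> {"op": "apply_moves", "data": {"increments": [0,0,0,-0.175,0,0,0,-0.175,0,0,0,-0.175,0,0,0,-0.175,0,0,0,-0.175]}}

```text
t: 21.02
ee_pos: [0.6016, 0.2705, 0.0391]
eef_rot: [1.457, 2.783, -0.0]
contact_force: [-0.3, 0.3, 0.7]
grip_width: 0.0927
grip_force: 0.0
```

>>> {"op": "apply_moves", "data": {"increments": [0,0,0,-0.175,0,0,0,-0.17,0,0,0,0,0,0,0,0]}}

```text
t: 21.52
ee_pos: [0.6015, 0.2707, 0.0391]
eef_rot: [0.969, 2.988, -0.0]
contact_force: [-0.0, 0.7, 0.2]
grip_width: 0.0929
grip_force: 0.0
```

>>> {"op": "apply_moves", "data": {"increments": [0,0,0,0,0,0,0,0,0,0,0,0,0,0,0,0,0,0,0,0], "claw": 48, "newtons": 20}}

```text
t: 22.15
ee_pos: [0.6013, 0.2707, 0.0392]
eef_rot: [-0.966, -2.989, 0.001]
contact_force: [-0.3, 0.3, 1.1]
grip_width: 0.0543
grip_force: 20.0
```

>>> {"op": "apply_moves", "data": {"increments": [0,0,0,0,0,0,0,0]}}

```text
t: 22.4
ee_pos: [0.6013, 0.2706, 0.0392]
eef_rot: [-0.966, -2.989, 0.0]
contact_force: [-1.0, -0.1, 1.5]
grip_width: 0.0541
grip_force: 20.0
```

```bash
python3 st.py .4484 .1921 .14 144.5
```

```text
t 22.4 p [0.6013 0.2706 0.0392] yaw 144.2 az 24.2 r 0.659 zax [-0. -0. -1.] q7 -0.0 w 0.0541 F 20.0 [-1.  -0.1  1.5]
tool mm [  78.  -153.2 -100.7] roll -0.005
```

>>> {"op": "apply_moves", "data": {"increments": [0,0,-30,0,0,0,-50,0,0,0,-20,0,20,-39,0,0,20,-39,0,0]}}

```text
t: 23.02
ee_pos: [0.5219, 0.2301, 0.1382]
eef_rot: [-0.965, -2.989, 0.001]
contact_force: [0.5, -0.0, -1.6]
grip_width: 0.0544
grip_force: 20.0
```

>>> {"op": "apply_moves", "data": {"increments": [20,-39,0,0,18,-36,0,0,0,0,0,0,0,0,50,0,0,0,0,0]}}

```text
t: 23.65
ee_pos: [0.447, 0.1909, 0.0866]
eef_rot: [-0.964, -2.985, 0.008]
contact_force: [-0.5, 0.6, -1.3]
grip_width: 0.0543
grip_force: 20.0
```

>>> {"op": "apply_moves", "data": {"increments": [0,0,17,0,0,0,0,0,0,0,0,0]}}

```text
t: 24.02
ee_pos: [0.4494, 0.193, 0.0732]
eef_rot: [0.965, 2.988, 0.002]
contact_force: [-0.5, 0.1, -1.4]
grip_width: 0.0545
grip_force: 20.0
```

```bash
python3 st.py .4484 .1921 .0392 144.5
```

```text
t 24.02 p [0.4494 0.193  0.0732] yaw 144.2 az 23.2 r 0.489 zax [ 0.002  0.001 -1.   ] q7 -0.12 w 0.0545 F 20.0 [-0.5  0.1 -1.4]
tool mm [ 0.3 -1.4 34. ] roll -0.005
```

>>> {"op": "apply_moves", "data": {"increments": [0,-1.2,8,0,0,0,6,0,0,0,4,0,0,0,3,0,0,0,0,0]}}

```text
t: 24.65
ee_pos: [0.4479, 0.1914, 0.051]
eef_rot: [-0.965, -2.989, 0.0]
contact_force: [-0.2, 0.8, -1.8]
grip_width: 0.0546
grip_force: 20.0
```

```bash
python3 st.py .4484 .1921 .0392 144.5
```

```text
t 24.65 p [0.4479 0.1914 0.051 ] yaw 144.2 az 23.1 r 0.487 zax [-0.  0. -1.] q7 -0.16 w 0.0546 F 20.0 [-0.2  0.8 -1.8]
tool mm [-0.   0.9 11.8] roll -0.005
```

>>> {"op": "apply_moves", "data": {"increments": [0,0,5,0,0,0,4,0,0,0,2,0,0,0,0,0,0,0,0,0]}}

```text
t: 25.28
ee_pos: [0.448, 0.1917, 0.0402]
eef_rot: [0.965, 2.99, 0.001]
contact_force: [-0.8, 0.0, -1.4]
grip_width: 0.0546
grip_force: 20.0
```

```bash
python3 st.py .4484 .1921 .0392 144.5
```

```text
t 25.27 p [0.448  0.1917 0.0402] yaw 144.2 az 23.2 r 0.487 zax [ 0.     0.001 -1.   ] q7 -0.18 w 0.0546 F 20.0 [-0.8  0.  -1.4]
tool mm [-0.1  0.6  1. ] roll -0.005
```

>>> {"op": "apply_moves", "data": {"increments": [0,0,0,0,0,0,0,0,0,0,0,0,0,0,-20,0,0,0,-55,0], "claw": 93}}

```text
t: 25.9
ee_pos: [0.4464, 0.1901, 0.1143]
eef_rot: [-0.964, -2.985, 0.007]
contact_force: [1.2, 1.1, 0.3]
grip_width: 0.0928
grip_force: 0.0
```

>>> {"op": "apply_moves", "data": {"increments": [0,0,-55,0,0,0,-30,0,0,0,0,0,0,0,0,0]}}

```text
t: 26.4
ee_pos: [0.4473, 0.1905, 0.1993]
eef_rot: [-0.966, -2.988, 0.003]
contact_force: [-0.2, -0.5, 0.5]
grip_width: 0.0931
grip_force: 0.0
```

```bash
python3 st.py .4212 .376 .20 144.5
```

```text
t 26.4 p [0.4473 0.1905 0.1993] yaw 144.2 az 23.1 r 0.486 zax [-0.002 -0.001 -1.   ] q7 0.06 w 0.0931 F 0.0 [-0.2 -0.5  0.5]
tool mm [129.7 135.1  -1. ] roll -0.005
```

>>> {"op": "apply_moves", "data": {"increments": [32.5,34,0,0,32.5,34,0,0,32.5,34,0,0,32.2,33.1,0,0,0,0,0,0]}}

```text
t: 27.02
ee_pos: [0.4186, 0.3805, 0.1985]
eef_rot: [-0.953, -2.989, 0.0]
contact_force: [0.2, -0.2, -0.4]
grip_width: 0.0931
grip_force: 0.0
```

>>> {"op": "apply_moves", "data": {"increments": [0,0,0,0,0,0,0,0]}}

```text
t: 27.28
ee_pos: [0.4224, 0.3748, 0.1993]
eef_rot: [0.969, 2.988, -0.004]
contact_force: [-0.1, 0.9, 0.3]
grip_width: 0.0929
grip_force: 0.0
```

```bash
python3 st.py .4212 .376 .052 144.5;  python3 - <<'E'
from h import *
s=snap("scene");cv2.imwrite("pics/g3.png",cv2.resize(s["image"][130:340,210:430,::-1],None,fx=2.8,fy=2.8,interpolation=cv2.INTER_CUBIC))
E
```

```text
t 27.27 p [0.4224 0.3748 0.1993] yaw 144.1 az 41.6 r 0.565 zax [-0.001 -0.002 -1.   ] q7 -0.25 w 0.0929 F 0.0 [-0.1  0.9  0.3]
tool mm [  1.8   0.6 147.3] roll -0.007
```

View pics/g3.png

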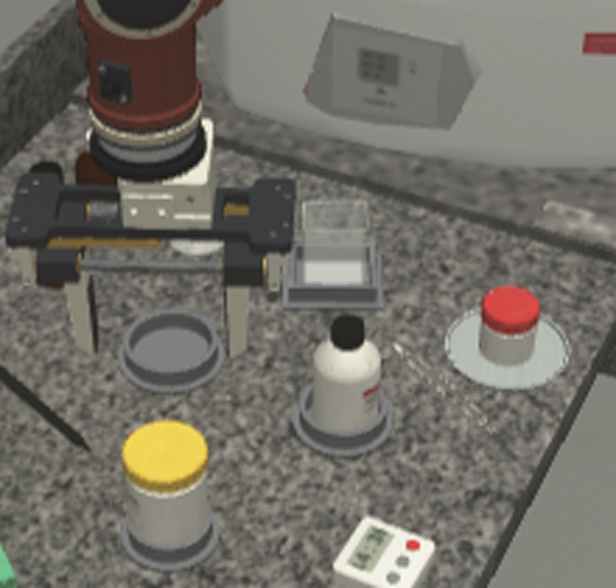

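The bottle is seated in holder_medium at about (345,400), the large jar is still perched at (168,490), and the gripper is above it. Descending to grip it.

>>> {"op": "apply_moves", "data": {"increments": [1,0.5,45,0,0,0,45,0,0,0,35,0,0,0,22,0,0,0,0,0]}}

```text
t: 27.95
ee_pos: [0.4211, 0.3757, 0.0518]
eef_rot: [-0.967, -2.988, 0.006]
contact_force: [1.0, 0.0, 0.1]
grip_width: 0.0932
grip_force: 0.0
```

>>> {"op": "apply_moves", "data": {"increments": [0,0,0,0,0,0,0,0,0,0,0,0,0,0,0,0,0,0,0,0], "claw": 52, "newtons": 20}}

```text
t: 28.58
ee_pos: [0.4217, 0.3783, 0.054]
eef_rot: [0.965, 2.989, 0.002]
contact_force: [-0.3, 0.1, 4.4]
grip_width: 0.0641
grip_force: 20.0
```

>>> {"op": "apply_moves", "data": {"increments": [0,0,0,0,0,0,0,0,0,0,0,0]}}

```text
t: 28.95
ee_pos: [0.4217, 0.3783, 0.054]
eef_rot: [0.965, 2.989, 0.002]
contact_force: [-0.5, -0.6, 5.5]
grip_width: 0.0645
grip_force: 20.0
```

```bash
python3 st.py .4212 .376 .052 144.5
```

```text
t 28.95 p [0.4217 0.3783 0.054 ] yaw 144.2 az 41.9 r 0.567 zax [ 0.001  0.001 -1.   ] q7 -0.4 w 0.0645 F 20.0 [-0.5 -0.6  5.5]
tool mm [-0.9 -2.2  2. ] roll -0.005
```

>>> {"op": "apply_moves", "data": {"increments": [0,0,-10,0,0,0,-30,0,0,0,-40,0,0,0,0,0]}}

```text
t: 29.45
ee_pos: [0.4219, 0.3795, 0.136]
eef_rot: [0.965, 2.988, 0.008]
contact_force: [-0.4, -0.3, -1.6]
grip_width: 0.0636
grip_force: 20.0
```

```bash
python3 st.py .5964 .2708 .13 144.2;  python3 - <<'E'
from h import *
s=snap("scene");cv2.imwrite("pics/g4.png",cv2.resize(s["image"][170:370,200:400,::-1],None,fx=2.5,fy=2.5,interpolation=cv2.INTER_CUBIC))
E
```

```text
t 29.45 p [0.4219 0.3795 0.136 ] yaw 144.2 az 42.0 r 0.567 zax [ 0.004  0.004 -1.   ] q7 -0.32 w 0.0636 F 20.0 [-0.4 -0.3 -1.6]
tool mm [-205.1   13.8    6.1] roll 0.0
```

View pics/g4.png

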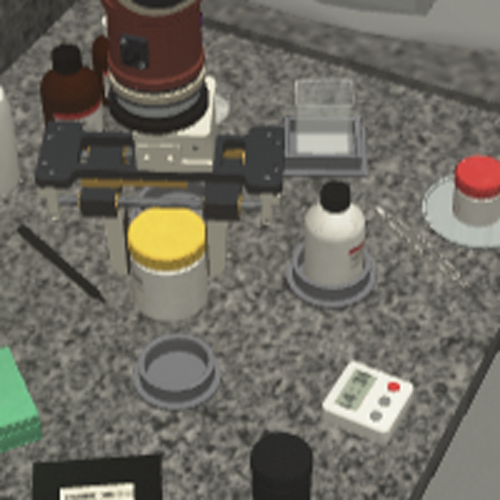

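The large jar is held upright at (168,260), with holder_small now empty at (177,370).

>>> {"op": "apply_moves", "data": {"increments": [-51,3.5,0,0,-51,3.5,0,0,-51,3.5,0,0,-51.5,3.3,0,0,0,0,0,0]}}

```text
t: 30.12
ee_pos: [0.5989, 0.2626, 0.1298]
eef_rot: [0.98, 2.984, -0.009]
contact_force: [-1.1, 0.0, -1.8]
grip_width: 0.0643
grip_force: 20.0
```

>>> {"op": "apply_moves", "data": {"increments": [0,0,40,0,0,0,22,0,0,0,0,0,0,0,0,0]}}

```text
t: 30.62
ee_pos: [0.5947, 0.2703, 0.0715]
eef_rot: [-0.964, -2.99, -0.001]
contact_force: [0.6, 0.6, -1.4]
grip_width: 0.0638
grip_force: 20.0
```

```bash
python3 st.py .5964 .2708 .036 144.2
```

```text
t 30.62 p [0.5947 0.2703 0.0715] yaw 144.3 az 24.4 r 0.653 zax [-0.     0.001 -1.   ] q7 -0.0 w 0.0638 F 20.0 [ 0.6  0.6 -1.4]
tool mm [-1.1  1.4 35.5] roll 0.001
```

>>> {"op": "apply_moves", "data": {"increments": [-0.5,1.2,10,0,0,0,7,0,0,0,5,0,0,0,3,0,0,0,0,0]}}

```text
t: 31.25
ee_pos: [0.5963, 0.2702, 0.046]
eef_rot: [-0.965, -2.99, -0.001]
contact_force: [0.8, 0.7, -1.7]
grip_width: 0.0642
grip_force: 20.0
```

```bash
python3 st.py .5964 .2708 .036 144.2
```

```text
t 31.25 p [0.5963 0.2702 0.046 ] yaw 144.2 az 24.4 r 0.655 zax [ 0.  0. -1.] q7 -0.02 w 0.0642 F 20.0 [ 0.8  0.7 -1.7]
tool mm [ 0.3  0.5 10. ] roll 0.0
```

Its base is inside the well with no contact, so I lower it fully and release.

>>> {"op": "apply_moves", "data": {"increments": [0,0,5,0,0,0,3,0,0,0,1.5,0,0,0,0,0,0,0,0,0]}}

```text
t: 31.88
ee_pos: [0.5963, 0.2702, 0.0367]
eef_rot: [0.965, 2.99, 0.001]
contact_force: [0.3, 0.3, -1.7]
grip_width: 0.0639
grip_force: 20.0
```

>>> {"op": "apply_moves", "data": {"increments": [0,0,0,0,0,0,0,0,0,0,0,0,0,0,-20,0,0,0,-55,0], "claw": 93}}

```text
t: 32.5
ee_pos: [0.5949, 0.2687, 0.1109]
eef_rot: [-0.964, -2.986, 0.007]
contact_force: [1.2, -0.4, 0.3]
grip_width: 0.0928
grip_force: 0.0
```

>>> {"op": "apply_moves", "data": {"increments": [0,0,-55,0,0,0,-25,0,0,0,0,0,0,0,0,0]}}

```text
t: 33.0
ee_pos: [0.5957, 0.2693, 0.1908]
eef_rot: [-0.965, -2.989, 0.003]
contact_force: [-0.2, -0.7, -0.5]
grip_width: 0.0933
grip_force: 0.0
```

```bash
python3 st.py .4396 .0243 .19 99.6
```

```text
t 33.0 p [0.5957 0.2693 0.1908] yaw 144.2 az 24.3 r 0.654 zax [-0.001 -0.001 -1.   ] q7 0.08 w 0.0933 F 0.0 [-0.2 -0.7 -0.5]
tool mm [ -16.7 -290.     1.4] roll 0.779
```

>>> {"op": "apply_moves", "data": {"increments": [-3.3,-58,0,0,-3.3,-58,0,0,-3.3,-58,0,0,-3.3,-58,0,0,-3.3,-58,0,0]}}

```text
t: 33.62
ee_pos: [0.4379, 0.0231, 0.1902]
eef_rot: [-0.965, -2.986, 0.002]
contact_force: [1.5, -0.6, 0.5]
grip_width: 0.0932
grip_force: 0.0
```

>>> {"op": "apply_moves", "data": {"increments": [0,0,0,0,0,0,45,0,0,0,40,0,0,0,0,0,0,0,0,0]}}

```text
t: 34.25
ee_pos: [0.4408, 0.0263, 0.1072]
eef_rot: [0.963, 2.99, 0.002]
contact_force: [0.1, 0.3, 0.4]
grip_width: 0.0928
grip_force: 0.0
```

```bash
python3 st.py .4396 .0243 .031 144.2
```

```text
t 34.25 p [0.4408 0.0263 0.1072] yaw 144.3 az 3.4 r 0.442 zax [ 0.001  0.001 -1.   ] q7 0.22 w 0.0928 F 0.0 [0.1 0.3 0.4]
tool mm [-0.2 -2.4 76.2] roll 0.001
```

>>> {"op": "apply_moves", "data": {"increments": [0,-2,35,0,0,0,28,0,0,0,13,0,0,0,0,0,0,0,0,0]}}

```text
t: 34.88
ee_pos: [0.4398, 0.0239, 0.0317]
eef_rot: [0.965, 2.988, 0.002]
contact_force: [0.2, -0.3, 0.3]
grip_width: 0.0928
grip_force: 0.0
```

>>> {"op": "apply_moves", "data": {"increments": [0,0,0,0,0,0,0,0,0,0,0,0,0,0,0,0,0,0,0,0], "claw": 42, "newtons": 20}}

```text
t: 35.5
ee_pos: [0.439, 0.0237, 0.0307]
eef_rot: [0.965, 2.989, 0.001]
contact_force: [0.1, -0.2, 0.2]
grip_width: 0.0495
grip_force: 20.0
```

>>> {"op": "apply_moves", "data": {"increments": [0,0,0,0,0,0,0,0,0,0,0,0]}}

```text
t: 35.88
ee_pos: [0.439, 0.0237, 0.0307]
eef_rot: [0.965, 2.989, 0.001]
contact_force: [0.5, 0.6, 0.1]
grip_width: 0.0495
grip_force: 20.0
```

```bash
python3 st.py .4396 .0243 .15 144.2
```

```text
t 35.88 p [0.439  0.0237 0.0307] yaw 144.2 az 3.1 r 0.44 zax [ 0.  0. -1.] q7 0.05 w 0.0495 F 20.0 [0.5 0.6 0.1]
tool mm [  -0.2    0.9 -119.3] roll 0.0
```

>>> {"op": "apply_moves", "data": {"increments": [0,0,-40,0,0,0,-60,0,0,0,-60,0,36.75,45.9,0,0,36.75,45.9,0,0]}}

```text
t: 36.5
ee_pos: [0.4336, 0.1402, 0.1912]
eef_rot: [0.974, 2.985, -0.0]
contact_force: [0.8, 0.1, -0.8]
grip_width: 0.0499
grip_force: 20.0
```

>>> {"op": "apply_moves", "data": {"increments": [36.75,45.9,0,0,36.75,45.9,0,0,36.75,45.9,0,0,36.75,45.9,0,0,0,0,0,0]}}

```text
t: 37.12
ee_pos: [0.4177, 0.3814, 0.1905]
eef_rot: [-0.951, -2.99, -0.005]
contact_force: [0.0, 0.1, -0.1]
grip_width: 0.0492
grip_force: 20.0
```

>>> {"op": "apply_moves", "data": {"increments": [0,0,0,0,0,0,50,0,0,0,45,0,0,0,0,0,0,0,0,0]}}

```text
t: 37.75
ee_pos: [0.4221, 0.3758, 0.0972]
eef_rot: [0.968, 2.988, 0.003]
contact_force: [0.2, 1.4, -0.4]
grip_width: 0.0497
grip_force: 20.0
```

```bash
python3 st.py .4212 .3759 .0327 144.2
```

```text
t 37.75 p [0.4221 0.3758 0.0972] yaw 144.1 az 41.7 r 0.565 zax [ 0.001  0.001 -1.   ] q7 -0.38 w 0.0497 F 20.0 [ 0.2  1.4 -0.4]
tool mm [ 0.8 -0.6 64.5] roll -0.002
```

>>> {"op": "apply_moves", "data": {"increments": [0.4,0,28,0,0,0,12,0,0,0,6,0,0,0,5,0,0,0,0,0]}}

```text
t: 38.38
ee_pos: [0.4209, 0.3771, 0.0451]
eef_rot: [-0.965, -2.99, -0.003]
contact_force: [0.2, 1.2, -2.1]
grip_width: 0.0495
grip_force: 20.0
```

```bash
python3 st.py .4216 .3761 .0327 144.2
```

```text
t 38.38 p [0.4209 0.3771 0.0451] yaw 144.2 az 41.9 r 0.565 zax [ 0.     0.002 -1.   ] q7 -0.43 w 0.0495 F 20.0 [ 0.2  1.2 -2.1]
tool mm [-1.2 -0.4 12.4] roll 0.0
```

Its base is at about 17 mm, inside the well with little force. I continue down.

>>> {"op": "apply_moves", "data": {"increments": [-0.7,0,5,0,0,0,4,0,0,0,3,0,0,0,0,0,0,0,0,0]}}

```text
t: 39.0
ee_pos: [0.4214, 0.3771, 0.033]
eef_rot: [-0.965, -2.989, -0.004]
contact_force: [-0.1, 4.1, 0.2]
grip_width: 0.0493
grip_force: 20.0
```

```bash
python3 st.py .4216 .3761 .0327 144.2
```

```text
t 39.0 p [0.4214 0.3771 0.033 ] yaw 144.2 az 41.8 r 0.565 zax [ 0.001  0.003 -1.   ] q7 -0.45 w 0.0493 F 20.0 [-0.1  4.1  0.2]
tool mm [-0.8 -0.7  0.3] roll 0.001
```

>>> {"op": "apply_moves", "data": {"increments": [0,0,0,0,0,0,0,0,0,0,0,0,0,0,-20,0,0,0,-55,0], "claw": 93}}

```text
t: 39.62
ee_pos: [0.4204, 0.3728, 0.1058]
eef_rot: [-0.966, -2.987, 0.012]
contact_force: [0.5, 0.6, -0.3]
grip_width: 0.0916
grip_force: 0.0
```

>>> {"op": "apply_moves", "data": {"increments": [0,0,-60,0,0,0,-30,0,-36.75,-45.9,0,0,-36.75,-45.9,0,0,-36.75,-45.9,0,0]}}

```text
t: 40.25
ee_pos: [0.4299, 0.1968, 0.1974]
eef_rot: [0.966, 2.989, -0.003]
contact_force: [0.2, 0.8, -0.0]
grip_width: 0.0932
grip_force: 0.0
```

>>> {"op": "apply_moves", "data": {"increments": [-36.75,-45.9,0,0,-36.75,-45.9,0,0,-36.75,-45.9,0,0,-36.75,-45.9,0,0,-36.75,-45.9,0,0]}}

```text
t: 40.88
ee_pos: [0.4441, -0.0965, 0.1976]
eef_rot: [-0.966, -2.988, 0.002]
contact_force: [0.5, 0.2, -0.1]
grip_width: 0.0929
grip_force: 0.0
```

>>> {"op": "apply_moves", "data": {"increments": [-30,-46,0,0,0,0,0,0,0,0,0,0]}}

```text
t: 41.25
ee_pos: [0.4419, -0.1485, 0.1975]
eef_rot: [-0.965, -2.988, -0.0]
contact_force: [-0.6, 1.3, 0.1]
grip_width: 0.0928
grip_force: 0.0
```

```bash
python3 st.py; python3 - <<'E'
from lid import *
a=S["top"]["image"][180:340,220:440,::-1];b=S["scene"]["image"][180:340,230:450,::-1]
cv2.imwrite("pics/end.png",cv2.resize(np.hstack([a,b]),None,fx=1.8,fy=1.8,interpolation=cv2.INTER_CUBIC))
for n in S: print(n,"red",lid(S[n],"red",.4214,.379,.059,.0255),"yel",lid(S[n],"yel",.5963,.2725,.080,.0325))
E
```

```text
t 41.25 p [ 0.4419 -0.1485  0.1975] yaw 144.2 az -18.6 r 0.466 zax [-0.001  0.001 -1.   ] q7 0.74 w 0.0928 F 0.0 [-0.6  1.3  0.1]
top red (array([0.4217, 0.3751]), np.float64(0.0003)) yel (array([0.5939, 0.2702]), np.float64(0.0004))
scene red (array([0.4184, 0.3801]), np.float64(0.0004)) yel (array([0.5927, 0.2734]), np.float64(0.0007))
```

View pics/end.png

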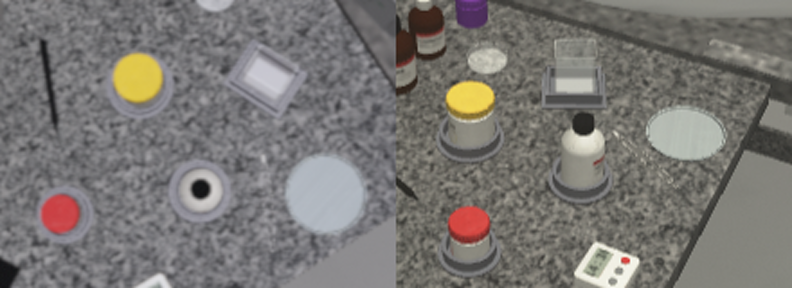

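All four vessels are in their holders. I'll take one enlarged check that the red and yellow jars are fully seated.

```bash
python3 - <<'E'
from h import *
a=snap("scene")["image"][215:340,245:325,::-1];b=snap("top")["image"][205:330,225:305,::-1]
cv2.imwrite("pics/z.png",cv2.resize(np.hstack([a,b]),None,fx=4.7,fy=4.7,interpolation=cv2.INTER_CUBIC))
E
```

```text
(no output)
```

View pics/z.png

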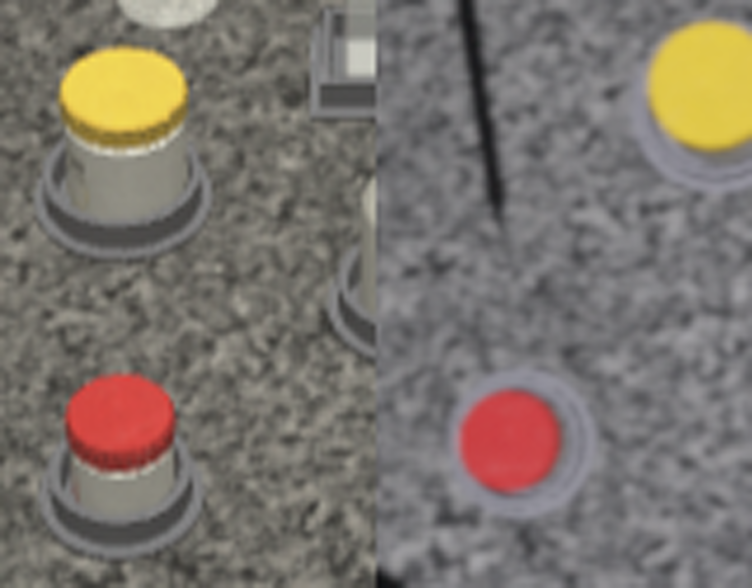

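```bash
python3 -c "
from workcell import r
print(r.close_job())"
```

```text
the job is handed in; nothing more can be done
None
```

I moved all four vessels to their own holders and handed the job in at about 41 s of robot time; the last pictures show each one upright and down in its well, and no verdict came back.

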